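Turn the assayed markers over

TASK

The ring and the coin have been assayed: with the fingertips, swing the hinged marker paddle on each of their two stations up and right over its pivot, so that it lies fully down on the other side with its other face up. Push lightly, grip nothing, and leave the bar's marker, the samples in their dishes and everything else on the counter as they are.

Things in the scene. Friction and masses are not known exactly. Their poses are not given: they have to be found in the camera images.
- station_ring: Fixed station: grey base plate 190 x 84 x 8 mm with a hinged white marker paddle between two posts and, at the far end, a black dish 66 x 70 mm (rim 17 mm up, centre at x = 100 mm) holding a finger ring. Origin on the counter below the paddle's pivot; plate from x = -50 to 140 mm; +x points from pivot to dish, roughly away from the robot; the pivot lies along x; +y is the robot's left; z up.
- marker_ring (a joint): Hinge of the paddle on the ring's station, rad. 0 (start): paddle level on the +y side (robot's left), stripe mark up. pi: turned right over, level on the -y side (right), disc mark up. Grows as the free edge rises. Light hinge: left short of upright the paddle falls back; from about 10 degrees past upright it sinks over by itself in about a second.
- ring_edge (a point): Middle of the free edge of the ring's paddle, half thickness; moves with it; its y axis points away from the pivot. The paddle is a plate 60 mm wide (along x), 65 mm from pivot to free edge, 4 mm thick, the edge a rounded bead 8 mm thick; 28 to 56 g, lifts with well under 1 N. Open space below it down to the base plate.
- ring_pivot (a point): Middle of the pivot of the ring's paddle, 75 mm above the counter, axes as the station's. The two posts stand at x = +-37 mm from it, 6 mm thick, 14 mm in y, tops 85 mm above the counter.
- station_coin: Fixed station: grey base plate 190 x 84 x 8 mm with a hinged white marker paddle between two posts and, at the far end, a black dish 66 x 70 mm (rim 17 mm up, centre at x = 100 mm) holding a round coin. Origin on the counter below the paddle's pivot; plate from x = -50 to 140 mm; +x points from pivot to dish, roughly away from the robot; the pivot lies along x; +y is the robot's left; z up.
- marker_coin (a joint): Hinge of the paddle on the coin's station, rad. 0 (start): paddle level on the +y side (robot's left), stripe mark up. pi: turned right over, level on the -y side (right), disc mark up. Grows as the free edge rises. Light hinge: left short of upright the paddle falls back; from about 10 degrees past upright it sinks over by itself in about a second.
- coin_edge (a point): Middle of the free edge of the coin's paddle, half thickness; moves with it; its y axis points away from the pivot. The paddle is a plate 60 mm wide (along x), 65 mm from pivot to free edge, 4 mm thick, the edge a rounded bead 8 mm thick; 28 to 56 g, lifts with well under 1 N. Open space below it down to the base plate.
- coin_pivot (a point): Middle of the pivot of the coin's paddle, 75 mm above the counter, axes as the station's. The two posts stand at x = +-37 mm from it, 6 mm thick, 14 mm in y, tops 85 mm above the counter.
- station_bar: Fixed station: grey base plate 190 x 84 x 8 mm with a hinged white marker paddle between two posts and, at the far end, a black dish 66 x 70 mm (rim 17 mm up, centre at x = 100 mm) holding a small oblong bar. Origin on the counter below the paddle's pivot; plate from x = -50 to 140 mm; +x points from pivot to dish, roughly away from the robot; the pivot lies along x; +y is the robot's left; z up.
- marker_bar (a joint): Hinge of the paddle on the bar's station, rad. 0 (start): paddle level on the +y side (robot's left), stripe mark up. pi: turned right over, level on the -y side (right), disc mark up. Grows as the free edge rises. Light hinge: left short of upright the paddle falls back; from about 10 degrees past upright it sinks over by itself in about a second.
- bar_edge (a point): Middle of the free edge of the bar's paddle, half thickness; moves with it; its y axis points away from the pivot. The paddle is a plate 60 mm wide (along x), 65 mm from pivot to free edge, 4 mm thick, the edge a rounded bead 8 mm thick; 28 to 56 g, lifts with well under 1 N. Open space below it down to the base plate.
- bar_pivot (a point): Middle of the pivot of the bar's paddle, 75 mm above the counter, axes as the station's. The two posts stand at x = +-37 mm from it, 6 mm thick, 14 mm in y, tops 85 mm above the counter.
- ring: Loose brass-coloured finger ring lying flat in its station's dish: 26 mm outside, 19 mm inside, 7 mm high. Origin: centre of its underside.
- coin: Loose brass-coloured round coin lying flat in its station's dish: 32 mm across, 4 mm thick. Origin: centre of its underside.
- bar: Loose brass-coloured oblong bar lying flat in its station's dish: 22 x 42 x 6 mm. Origin: centre of its underside.
- weight: Steel knobbed calibration weight, 30 mm across, 44 mm high, between two stations; loose, not part of the job. Origin: centre of its underside.
- jar: Amber glass jar, 34 mm across, 48 mm high, between two stations; loose, not part of the job. Origin: centre of its underside.
- touchstone: Dark flat stone block 70 x 45 x 16 mm; loose, not part of the job. Origin: centre of its underside.
- crucible: White ceramic cup 52 mm across, 40 mm high; loose, not part of the job. Origin: centre of its underside.
- loupe: Folding magnifier: black barrel 32 mm across, 22 mm high, with a steel arm reaching 50 mm from its axis; loose, not part of the job. Origin: centre of its underside.
- mouse: Black round-backed computer mouse 66 mm across, 34 mm high, on a thin pad; loose, not part of the job. Origin: centre of its underside.

How it is judged:
By the outcome, as a careful person would: the job done as asked, in the order asked, and still so for the second after the job is handed in, with the robot touching nothing.
It also fails if it takes over 53 s, if anything falls off the work surface, if the arm or the gripper's body presses on something with over 40 N, if the wrist force passes 120 N, or if a joint passes its speed limit or range.

ROBOT

A 6-joint arm with a two-finger parallel gripper is mounted at the origin on the work surface. World frame = base frame: x ahead of the robot, y to its left, z up, the work surface at z = 0. Lengths are in m, angles in rad, forces in N, time in s.
With the tool pointing down it reaches from about 0.3 to 0.875 m from the base axis. Payload 6.4 kg.
Tool frame: the origin (TCP) lies midway between the tips of the shut fingers; the grasp point (between the pads) lies 19 mm behind it; z points along the fingers, y is the direction in which the jaws open and shut (so a half turn about z gives the same grasp; the last joint's range is limited). The gripper opens to 85 mm and grips with 20 to 120 N. Pads are 22 mm wide; open, the fingers measure 114 mm over their backs; the gripper's body (76 mm by 85 mm) begins 54 mm behind the grasp point. The pads swing forward as they close: fully open they stand 13 mm farther back than shut.
Start: joints at [0.961, 0.181, 1.607, -0, 1.354, -0.206], TCP at [0.226, 0.529, 0.211] pointing down, gripper open.
Joint ranges: [-2.99, 2.99], [-0.89, 2.07], [0.3, 2.58], [-1.14, 4.28], [0, 2.63], [-3.12, 3.12]. Speed limits (rad/s): [2.57, 2.57, 3.01, 3.14, 3.14, 3.14].

INTERFACE

Orientations are given as a unit quaternion [w, x, y, z].
In Python, from bench import ctrl gives the robot as it stands.
- The arm moves only by the tool apply_moves, never from a script. Its argument "plan" is a list of rows, each an object with "translation": the shift along the tool's x, y, z in m, a list of three; "angular": the turn, a rotation vector about the tool's x, y, z in rad, a list of three; "hand": the finger opening in m, from 0 to 0.0854. In form: [{"translation": [x, y, z], "angular": [rx, ry, rz], "hand": hand}, ...]. A call has 1 to 10 rows; each row shifts and turns the commanded pose from where the row before left it, along the tool's axes as they then stand; what a row does not reach is not made up. A row lasts 1/8 s, in which the tool goes at most 62.5 mm and 10.7 degrees, less where a joint would pass 70% of its speed; a pose out of reach is approached as far as the arm can. A call with a gripper value outside its range is refused whole. The fingers move at their own pace and stop on an object; the grip force is fixed at half the most. Time passes only in rows, so rows that do not move let the fingers close. It gives the time, the measured TCP pose, the force and the opening at its end, in the units of the state.
- ctrl.get_obs(): the state, without advancing time (a new reading comes with each control period).
- ctrl.camera(name): name is "side" or "top"; returns a dict with "img" (420x560x3 uint8, red, green, blue), "K" (3x3 intrinsics, pixels), "eye" and "orientation" of the camera in the world. Camera axes: x right, y up, looking along -z (the intrinsics and any distortion apply to the point x, -y, -z); pixel columns grow to the right and rows downward; lengths in m; the calibration is good to about 2 mm. A picture is of the moment at which its call begins. There is no depth.
- ctrl.hand_in(): hands the job in, once; it reports no verdict.
The state is a dict: "time_s": time; "q": joint angles; "dq": joint speeds; "joint_efforts": joint torques, N m; "eef_pos": TCP position; "eef_rot": TCP orientation; "wrist_force": force on the tool from outside, world axes, zero at the start; "torque": the same for the moment, N m; "opening": opening from 0.0 (shut) to 1.0 (fully open).
Only numpy, scipy, OpenCV 4.12 (cv2) and the standard library are available. Lean on these libraries where they do the work, as an engineer would, in place of code of your own. Each camera call takes 0.05 s, during which the arm holds its last target.

## Working session

There is one attempt and no reset: what is moved stays moved. The work goes in short steps, Python scripts to look and compute and a tool call to move; the robot and the scene stay as the last step left them, time stands still between calls to the robot, and variables do not carry over. Pictures are saved under pics/ and viewed, and the job is handed in when it is done.

Besides the shell and the picture viewer there is one more tool, called after "Call:" by a JSON object that holds its "method" and its "body". apply_moves: Moves the arm, as the interface text tells. Its arguments: {"type":"object","properties":{"plan":{"type":"array","items":{"type":"object","properties":{"translation":{"type":"array","items":{"type":"number"}},"angular":{"type":"array","items":{"type":"number"}},"hand":{"type":"number"}}}}},"required":["plan"]}

```bash
mkdir -p pics; ls; python3 - <<'E'
from bench import ctrl
import cv2,numpy as np
for n in ["side","top"]:
    c=ctrl.camera(n); cv2.imwrite(f"pics/{n}0.png",c["img"][:,:,::-1]); print(n,c["K"],c["eye"],c["orientation"],[k for k in c])
    np.savez(f"{n}0.npz",**{k:np.array(v) for k,v in c.items()})
print(ctrl.get_obs())
E
```

```text
pics
side [[387.59416199   0.         283.18725717]
 [  0.         387.59416199 209.40627273]
 [  0.           0.           1.        ]] [0.44236213 0.78393232 0.60829294] [-0.04175071 -0.02370931  0.46281237  0.88515505] ['img', 'K', 'eye', 'orientation']
top [[423.72242026   0.         278.83427013]
 [  0.         423.72242026 208.56631797]
 [  0.           0.           1.        ]] [0.44230066 0.02873403 1.13015758] [-0.70152087 -0.01633323  0.0299667   0.71183122] ['img', 'K', 'eye', 'orientation']
{'time_s': 0.1, 'q': array([ 9.60717057e-01,  1.81409145e-01,  1.60789379e+00,  5.27277873e-06,
        1.35380181e+00, -2.06291839e-01]), 'dq': array([-0.0016964 , -0.00111172, -0.00419552,  0.00127504, -0.00101797,
        0.0010262 ]), 'joint_efforts': array([ 5.51018784e-04, -4.45875657e+01, -3.52238095e+01, -2.38974144e-04,
        4.17482472e-03, -1.73093906e-05]), 'eef_pos': array([0.22559639, 0.52833654, 0.21011353]), 'eef_rot': array([-3.02471436e-04,  2.00525441e-01,  9.79688203e-01, -6.92910350e-04]), 'wrist_force': array([ 0.46975666, -0.15761561, -0.8265396 ]), 'torque': array([ 0.009108  ,  0.01360097, -0.00019195]), 'opening': 0.9966452441701151}
```

```bash
sleep 0
```

```text
(no output)
```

View pics/top0.png

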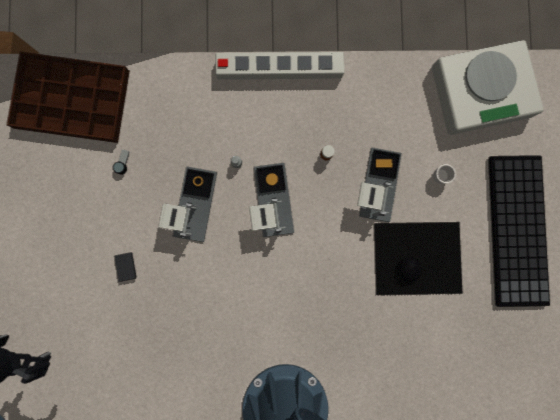

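View pics/side0.png

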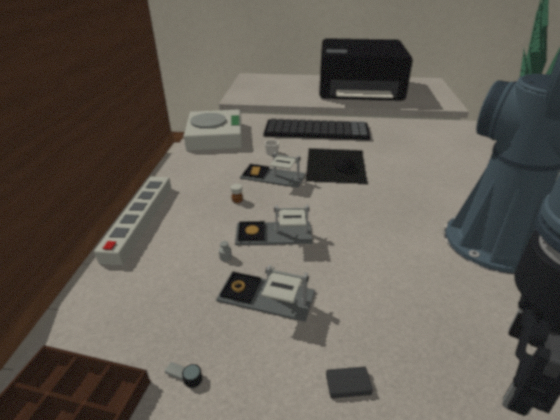

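```bash
python3 - <<'E'
import cv2
t=cv2.imread("pics/top0.png"); s=cv2.imread("pics/side0.png")
cv2.imwrite("pics/topz.png",cv2.resize(t[155:255,150:300],None,fx=5,fy=5,interpolation=cv2.INTER_CUBIC))
cv2.imwrite("pics/sidez.png",cv2.resize(s[200:325,205:335],None,fx=4.8,fy=4.8,interpolation=cv2.INTER_CUBIC))
E
```

```text
(no output)
```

View pics/topz.png

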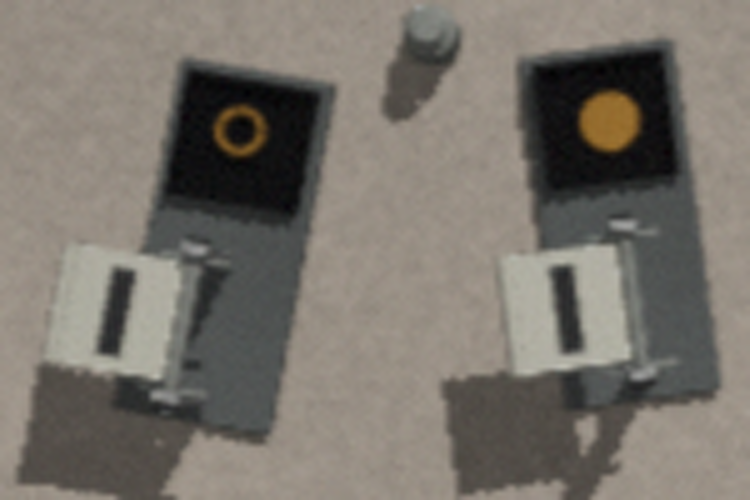

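View pics/sidez.png

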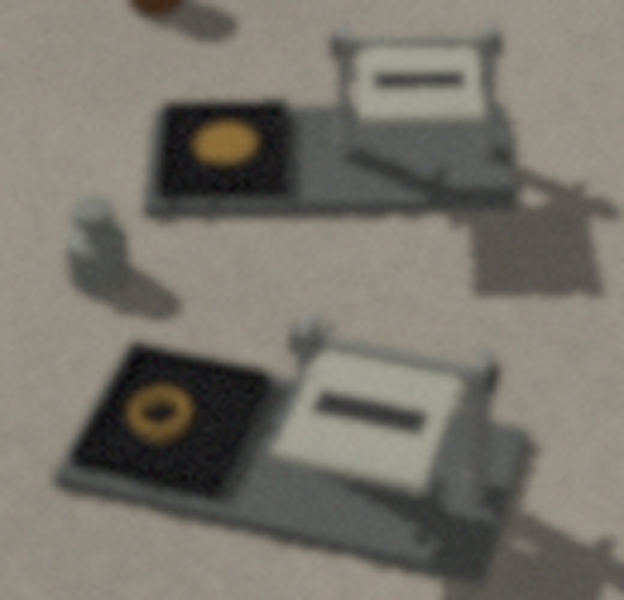

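```bash
cat > fit.py <<'E'
import numpy as np
from scipy.spatial.transform import Rotation as R
from scipy.optimize import least_squares
def cam(n):
    c=np.load(f"{n}0.npz"); q=c["orientation"]; return c["K"],c["eye"],R.from_quat([q[1],q[2],q[3],q[0]]).as_matrix()
C={n:cam(n) for n in("top","side")}
def proj(n,P):
    K,e,M=C[n]; p=(np.atleast_2d(P)-e)@M; p=p*[1,-1,-1]; u=p@K.T; return u[:,:2]/u[:,2:]
def loc2w(p,L):
    c,s=np.cos(p[2]),np.sin(p[2]); L=np.array(L,float)/1000; return np.c_[p[0]+c*L[:,0]-s*L[:,1],p[1]+s*L[:,0]+c*L[:,1],L[:,2]]
tz=lambda u:(np.array([150,155])+(np.array(u)+.5)/5-.5)
sz=lambda u:(np.array([205,200])+(np.array(u)+.5)/4.8-.5)
FL,FR,NR,NL=(140,42,8),(140,-42,8),(-50,-42,8),(-50,42,8)
EF,EN=(30,67,75),(-30,67,75)
PF,PN=(37,0,85),(-37,0,85)
D={"ring":{"top":[(FL,(183,58)),(FR,(335,85)),(NR,(268,440)),(NL,(113,408)),(EF,(67,243)),(EN,(42,360)),(PF,(195,248)),(PN,(165,395))],
 "side":[(FL,(58,476)),(NL,(487,578)),(EF,(275,458)),(EN,(430,490)),(PF,(310,325)),(PN,(480,360))]},
"coin":{"top":[(FL,(520,58)),(FR,(672,42)),(NR,(718,390)),(NL,(570,408)),(EF,(498,257)),(EN,(512,375)),(PF,(622,226)),(PN,(645,376))],
 "side":[(FL,(148,208)),(NL,(515,203)),(EF,(357,120)),(EN,(487,120)),(PF,(342,38)),(PN,(490,38))]}}
for k,d in D.items():
    def res(p,full=False):
        o=[]
        for n,pts in d.items():
            f=tz if n=="top" else sz
            o.append(proj(n,loc2w(p,[a for a,_ in pts]))-f([b for _,b in pts]))
        return o if full else np.concatenate(o).ravel()
    r=least_squares(res,[.5,.2 if k=="ring" else 0,0],loss="soft_l1")
    print(k,r.x.round(4)); [print(x.round(1).tolist()) for x in res(r.x,True)]
    print(" edge",loc2w(r.x,[(0,65,75)]).round(4)," pivot",r.x[:2])
E
python3 fit.py
```

```text
ring [ 0.4878  0.2378 -0.192 ]
[[-0.4, -0.4], [0.3, -0.2], [0.3, -0.7], [-0.2, 0.1], [-0.9, -0.5], [-0.7, -0.1], [-0.2, 0.2], [0.0, 0.4]]
[[-0.5, -0.8], [0.5, -1.0], [0.0, 0.4], [-0.6, 0.9], [0.4, -1.0], [1.8, -0.7]]
 edge [[0.5002 0.3016 0.075 ]]  pivot [0.48775044 0.23783284]
coin [0.4971 0.0146 0.1182]
[[-0.3, -0.4], [0.5, -1.3], [0.9, -0.4], [-1.0, 0.3], [-1.2, -0.0], [-0.9, 0.2], [0.3, -0.5], [-0.3, -0.8]]
[[-0.9, -0.8], [1.0, -1.1], [0.9, 0.9], [0.2, 0.5], [0.7, -2.1], [0.6, -2.6]]
 edge [[0.4894 0.0791 0.075 ]]  pivot [0.49706869 0.01459331]
```

```bash
cat > h.py <<'E'
import numpy as np,sys
from scipy.spatial.transform import Rotation as R
from bench import ctrl
S={"ring":(.4878,.2378,-.192),"coin":(.4971,.0146,.1182)}
def state():
    o=ctrl.get_obs(); q=o["eef_rot"]; return o,np.array(o["eef_pos"]),R.from_quat([q[1],q[2],q[3],q[0]])
def delta(st,py,pz,th,px=0):
    x,y,a=S[st]; o,p,r=state(); W=R.from_euler("z",a)
    t=np.radians(th); z=np.array([0,-np.sin(t),-np.cos(t)]); Y=np.array([1,0,0.]); X=np.cross(Y,z)
    T=W*R.from_matrix(np.c_[X,Y,z]); P=np.array([x,y,0])+W.apply(np.array([px,py,pz])/1000)
    loc=W.inv().apply(p-[x,y,0])*1000
    print("t",o["time_s"],"q",np.round(o["q"],2),"loc mm",loc.round(1),"F",np.round(o["wrist_force"],2),"open",round(o["opening"],2))
    print("trans(tool now) mm",(r.inv().apply(P-p)*1000).round(1),"rotvec",(r.inv()*T).as_rotvec().round(4),"trans in target frame",(T.inv().apply(P-p)*1000).round(1))
if __name__=="__main__": delta(sys.argv[1],*map(float,sys.argv[2:]))
E
python3 h.py ring 112 130 30
```

```text
t 0.1 q [ 0.96  0.18  1.61  0.    1.35 -0.21] loc mm [-312.8  235.2  210.1] F [ 0.47 -0.16 -0.83] open 1.0
trans(tool now) mm [-331.8  -54.5   80.1] rotvec [ 0.3538 -0.439   1.3261] trans in target frame [-66.6 312.8 131. ]
```

Call:
{"method": "apply_moves", "body": {"plan": [{"translation": [-0.02,0,0],"angular": [0.0393,-0.0488,0.1473],"hand": 0},{"translation": [-0.02,0,0],"angular": [0.0393,-0.0488,0.1473],"hand": 0},{"translation": [-0.02,0,0],"angular": [0.0393,-0.0488,0.1473],"hand": 0},{"translation": [0,0,0],"angular": [0.0393,-0.0488,0.1473],"hand": 0},{"translation": [0,0,0],"angular": [0.0393,-0.0488,0.1473],"hand": 0},{"translation": [0,0,0],"angular": [0.0393,-0.0488,0.1473],"hand": 0},{"translation": [0,0,0],"angular": [0.0393,-0.0488,0.1473],"hand": 0},{"translation": [0,0,0],"angular": [0.0393,-0.0488,0.1473],"hand": 0},{"translation": [0,0,0],"angular": [0.0393,-0.0488,0.1473],"hand": 0}]}}

```text
time_s: 1.23
eef_pos: [0.2762, 0.4977, 0.2135]
eef_rot: [0.165, 0.747, 0.613, -0.2]
wrist_force: [-0.3, -0.8, -0.1]
opening: -0.001
```

```bash
python3 h.py ring 112 130 30
```

```text
t 1.225 q [ 0.97  0.56  1.19 -0.21  1.87  1.16] loc mm [-257.3  214.8  213.5] F [-0.26 -0.78 -0.05] open -0.0
trans(tool now) mm [-46.  257.5 123.6] rotvec [-0.0005  0.0013 -0.0041] trans in target frame [-47.3 257.3 123.7]
```

Call:
{"method": "apply_moves", "body": {"plan": [{"translation": [-0.0046,0.0258,0.0124],"angular": [0,0,0],"hand": 0},{"translation": [-0.0046,0.0258,0.0124],"angular": [0,0,0],"hand": 0},{"translation": [-0.0046,0.0258,0.0124],"angular": [0,0,0],"hand": 0},{"translation": [-0.0046,0.0258,0.0124],"angular": [0,0,0],"hand": 0},{"translation": [-0.0046,0.0258,0.0124],"angular": [0,0,0],"hand": 0},{"translation": [-0.0046,0.0258,0.0124],"angular": [0,0,0],"hand": 0},{"translation": [-0.0046,0.0258,0.0124],"angular": [0,0,0],"hand": 0},{"translation": [-0.0046,0.0258,0.0124],"angular": [0,0,0],"hand": 0},{"translation": [-0.0046,0.0258,0.0124],"angular": [0,0,-0.004],"hand": 0},{"translation": [-0.0046,0.0258,0.0124],"angular": [0,0,0],"hand": 0}]}}

```text
time_s: 2.48
eef_pos: [0.5121, 0.3478, 0.1291]
eef_rot: [0.164, 0.744, 0.616, -0.199]
wrist_force: [0.3, 0.5, 0.3]
opening: -0.001
```

```bash
python3 h.py ring 78 46 30; python3 - <<'E'
from bench import ctrl
import cv2
for n in ["side","top"]:
    c=ctrl.camera(n)["img"][:,:,::-1]
    c=c[130:330,180:380] if n=="side" else c[130:280,110:310]
    cv2.imwrite(f"pics/{n}1.png",cv2.resize(c,None,fx=3,fy=3,interpolation=cv2.INTER_CUBIC))
E
```

```text
t 2.475 q [ 0.6   0.67  1.2  -0.36  1.65  0.83] loc mm [  2.8 112.6 129.1] F [0.27 0.47 0.3 ] open -0.0
trans(tool now) mm [11.4 -2.9 89.3] rotvec [ 0.0008 -0.0013  0.0041] trans in target frame [11.5 -2.8 89.3]
```

View pics/side1.png

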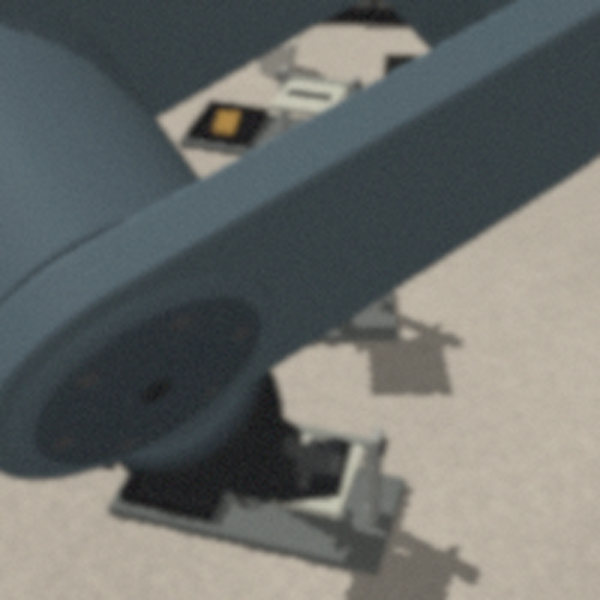

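View pics/top1.png

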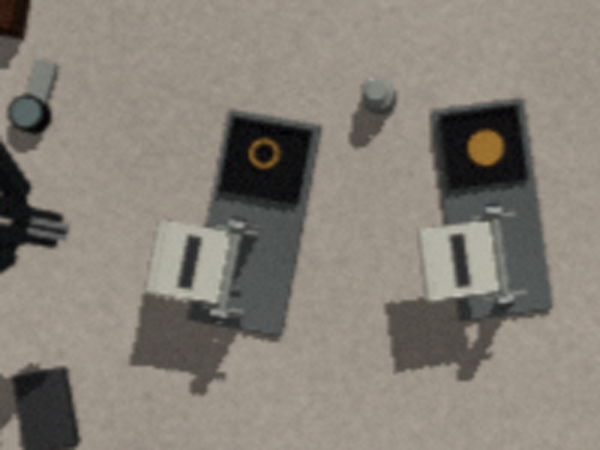

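```bash
cat >> fit.py <<'E'
E
python3 - <<'E'
import io,contextlib
with contextlib.redirect_stdout(io.StringIO()):
    from fit import *
from h import state
o,p,r=state()
for n,off in(("top",(110,130)),("side",(180,130))):
    for b in (0,-.05): print(n,b,(proj(n,p+r.apply([0,0,b]))-off)*3)
E
```

```text
top 0 [[ 77.06496726 235.21686178]]
top -0.05 [[ 25.87429803 225.45822977]]
side 0 [[260.84610513 496.91348958]]
side -0.05 [[242.89126443 473.38777678]]
```

```bash
python3 - <<'E'
from bench import ctrl
import cv2
c=ctrl.camera("top")["img"][:,:,::-1][170:240,90:170]
cv2.imwrite("pics/top2.png",cv2.resize(c,None,fx=8,fy=8,interpolation=cv2.INTER_CUBIC))
E
```

```text
(no output)
```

View pics/top2.png

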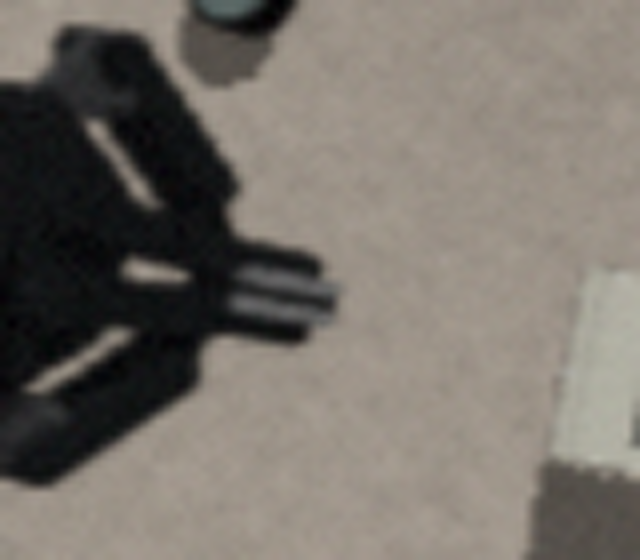

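```bash
python3 - <<'E'
from bench import ctrl
import cv2,io,contextlib
with contextlib.redirect_stdout(io.StringIO()):
    from fit import *
from h import state
o,p,r=state(); print(o["eef_pos"],o["opening"])
for n,(x,y) in(("side",(210,255)),("top",(90,170))):
    c=ctrl.camera(n)["img"][:,:,::-1][y:y+70,x:x+100]
    c=cv2.resize(c,None,fx=8,fy=8,interpolation=cv2.INTER_CUBIC)
    for L,col in (([0,0,0],(0,0,255)),([0,0,-.019],(0,255,0)),([-.011,0,0],(255,0,0)),([.011,0,0],(255,255,0)),([0,.011,0],(0,255,255)),([0,-.011,0],(255,0,255))):
        u=(proj(n,p+r.apply(L))[0]-[x,y]+.5)*8-.5
        cv2.circle(c,tuple(int(v) for v in u),4,col,-1)
    cv2.imwrite(f"pics/{n}3.png",cv2.convertScaleAbs(c,alpha=1.8))
E
```

```text
[0.5117713  0.34722488 0.12870399] -0.0018444462462172517
```

View pics/side3.png

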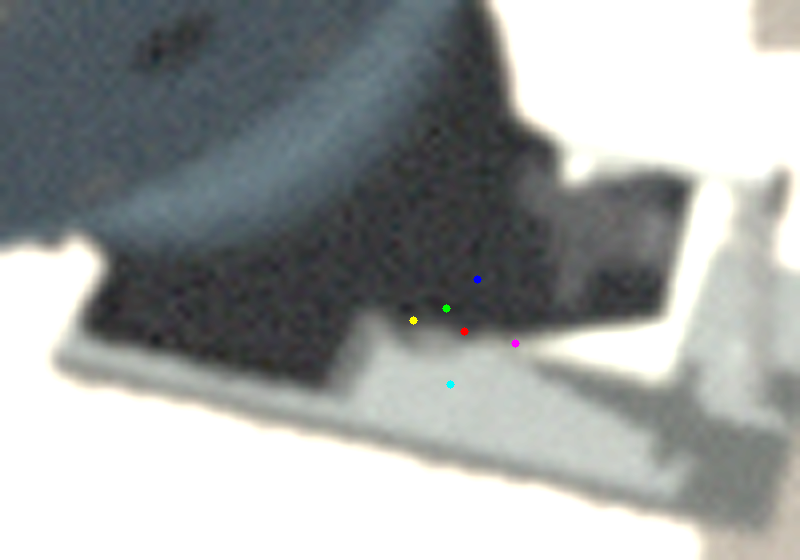

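View pics/top3.png

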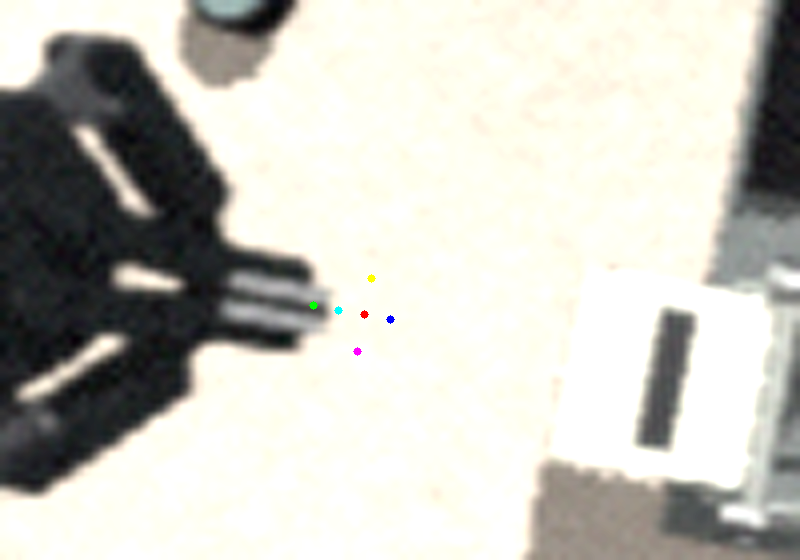

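```bash
python3 - <<'E'
from bench import ctrl
import cv2,numpy as np
x,y=230,255
a=np.mean([ctrl.camera("side")["img"][:,:,::-1][y:y+50,x:x+70].astype(float) for _ in range(6)],0)
c=cv2.resize(a,None,fx=11,fy=11,interpolation=cv2.INTER_CUBIC)
c=255*(np.clip(c,0,150)/150)**.6
cv2.imwrite("pics/side4.png",c)
E
```

```text
[ WARN:0@4.908] global loadsave.cpp:1063 imwrite_ Unsupported depth image for selected encoder is fallbacked to CV_8U.
```

View pics/side4.png

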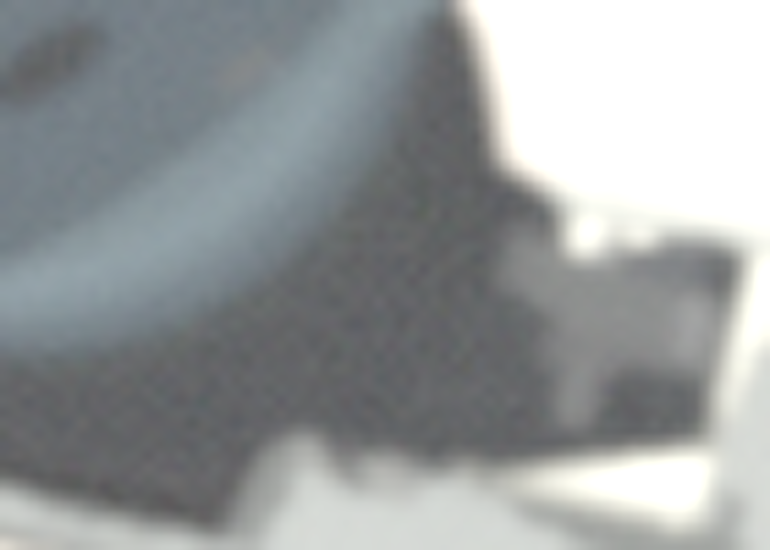

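Call:
{"method": "apply_moves", "body": {"plan": [{"translation": [0.0115,-0.003,0.0],"angular": [0,0,0.004],"hand": 0},{"translation": [0,0,0.012],"angular": [0,0,0],"hand": 0},{"translation": [0,0,0.012],"angular": [0,0,0],"hand": 0},{"translation": [0,0,0.012],"angular": [0,0,0],"hand": 0},{"translation": [0,0,0.012],"angular": [0,0,0],"hand": 0},{"translation": [0,0,0.012],"angular": [0,0,0],"hand": 0},{"translation": [0,0,0.012],"angular": [0,0,0],"hand": 0},{"translation": [0,0,0.012],"angular": [0,0,0],"hand": 0}]}}

```text
time_s: 4.03
eef_pos: [0.5015, 0.3176, 0.0505]
eef_rot: [0.165, 0.745, 0.615, -0.199]
wrist_force: [0.2, 0.2, -0.4]
opening: 0.002
```

```bash
python3 h.py ring 67 29 30;  python3 - <<'E'
from bench import ctrl
import cv2,numpy as np
c=ctrl.camera("top")["img"][:,:,::-1][165:245,110:210]
cv2.imwrite("pics/top5.png",cv2.convertScaleAbs(cv2.resize(c,None,fx=7,fy=7,interpolation=cv2.INTER_CUBIC),alpha=1.4))
c=ctrl.camera("side")["img"][:,:,::-1][235:335,210:330]
cv2.imwrite("pics/side5.png",cv2.convertScaleAbs(cv2.resize(c,None,fx=6,fy=6,interpolation=cv2.INTER_CUBIC),alpha=1.6))
E
```

```text
t 4.025 q [ 0.57  0.71  1.31 -0.37  1.5   0.86] loc mm [-1.7 80.9 50.5] F [ 0.21  0.22 -0.37] open 0.0
trans(tool now) mm [-1.4  1.7 25.6] rotvec [ 0.0008 -0.0013 -0.0001] trans in target frame [-1.3  1.7 25.6]
```

View pics/top5.png

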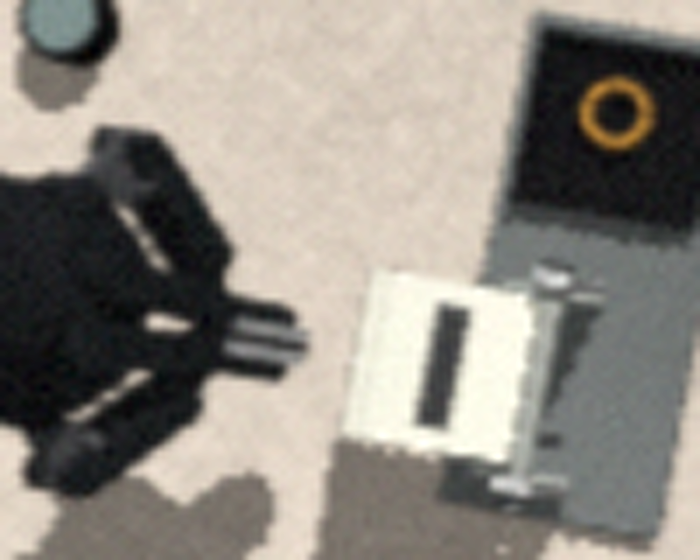

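View pics/side5.png

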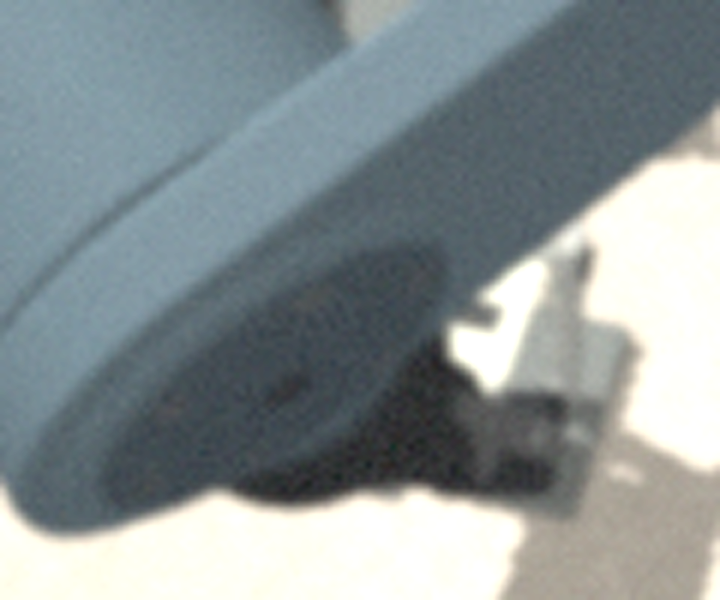

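Call:
{"method": "apply_moves", "body": {"plan": [{"translation": [0,0.0017,0.009],"angular": [0,0,0],"hand": 0},{"translation": [0,0,0.009],"angular": [0,0,0],"hand": 0},{"translation": [0,0,0.009],"angular": [0,0,0],"hand": 0},{"translation": [0,0,0],"angular": [0,0,0],"hand": 0}]}}

```text
time_s: 4.62
eef_pos: [0.5, 0.3038, 0.0268]
eef_rot: [0.164, 0.745, 0.615, -0.2]
wrist_force: [-0.1, -0.1, -0.2]
opening: -0.003
```

```bash
python3 h.py ring 67 60 30;  cat > pic.py <<'E'
import sys,cv2
from bench import ctrl
n=sys.argv[1]
x,y=(110,165) if len(sys.argv)<3 else map(int,sys.argv[2:4])
c=ctrl.camera("top")["img"][:,:,::-1][y:y+80,x:x+100]
cv2.imwrite(f"pics/top{n}.png",cv2.convertScaleAbs(cv2.resize(c,None,fx=7,fy=7,interpolation=cv2.INTER_CUBIC),alpha=1.4))
E
python3 pic.py 6
```

```text
t 4.625 q [ 0.56  0.72  1.35 -0.38  1.46  0.87] loc mm [-0.6 67.1 26.8] F [-0.09 -0.1  -0.16] open -0.0
trans(tool now) mm [-16.7   0.6 -28.7] rotvec [-0.0006 -0.      0.0004] trans in target frame [-16.7   0.6 -28.7]
```

View pics/top6.png

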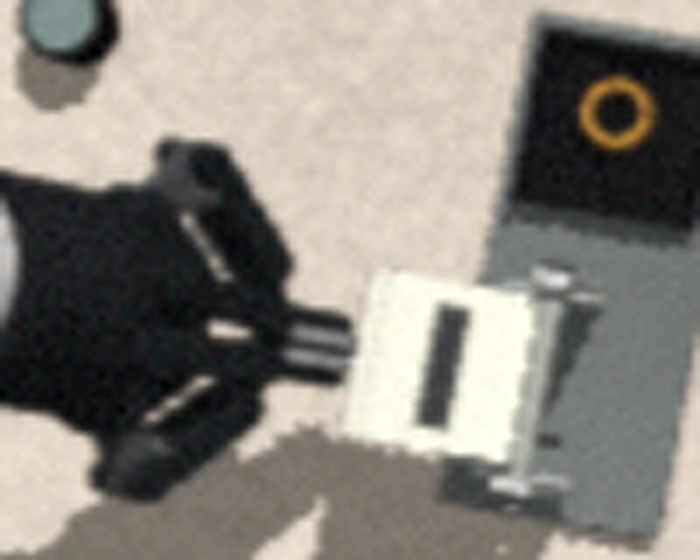

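Call:
{"method": "apply_moves", "body": {"plan": [{"translation": [-0.004,0,0.006],"angular": [0,0,0],"hand": 0},{"translation": [-0.004,0,0.006],"angular": [0,0,0],"hand": 0},{"translation": [-0.0035,0,-0.006],"angular": [0,0,0],"hand": 0},{"translation": [-0.0035,0,-0.006],"angular": [0,0,0],"hand": 0},{"translation": [-0.0035,0,-0.006],"angular": [0,0,0],"hand": 0},{"translation": [0,0,0],"angular": [0,0,0],"hand": 0}]}}

```text
time_s: 5.42
eef_pos: [0.499, 0.2923, 0.0433]
eef_rot: [0.165, 0.746, 0.615, -0.198]
wrist_force: [2.4, 2.7, 0.2]
opening: 0.002
```

```bash
python3 h.py ring 54 60 30;python3 pic.py 7
```

```text
t 5.425 q [ 0.54  0.68  1.38 -0.38  1.46  0.85] loc mm [ 0.6 55.7 43.3] F [2.39 2.7  0.2 ] open 0.0
trans(tool now) mm [ -9.8  -0.6 -13.6] rotvec [ 0.0026 -0.003  -0.0006] trans in target frame [ -9.8  -0.6 -13.6]
```

View pics/top7.png

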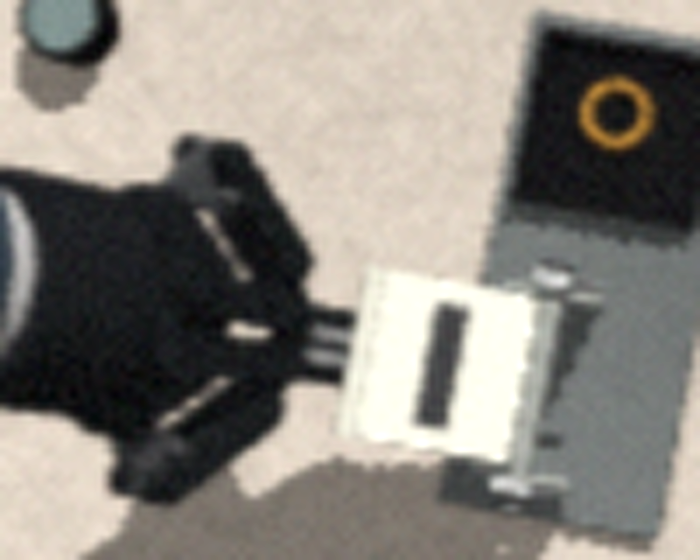

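Call:
{"method": "apply_moves", "body": {"plan": [{"translation": [-0.0025,0,-0.004],"angular": [0,0,0],"hand": 0},{"translation": [-0.003,0,-0.004],"angular": [0,0,0],"hand": 0},{"translation": [-0.0037,0,-0.0035],"angular": [0,0,0],"hand": 0},{"translation": [-0.0037,0,-0.0035],"angular": [0,0,0],"hand": 0},{"translation": [-0.0042,0,-0.0029],"angular": [0,0,0],"hand": 0},{"translation": [-0.0042,0,-0.0029],"angular": [0,0,0],"hand": 0}]}}

```text
time_s: 6.22
eef_pos: [0.4966, 0.2835, 0.0712]
eef_rot: [0.165, 0.745, 0.615, -0.199]
wrist_force: [-0.6, 0.7, -0.9]
opening: -0.001
```

```bash
python3 h.py ring 54 60 30;python3 pic.py 8
```

```text
t 6.225 q [ 0.53  0.63  1.39 -0.38  1.49  0.83] loc mm [-0.1 46.5 71.2] F [-0.6   0.7  -0.86] open -0.0
trans(tool now) mm [12.   0.1  5.9] rotvec [ 0.0008 -0.0011  0.    ] trans in target frame [12.   0.1  5.9]
```

View pics/top8.png

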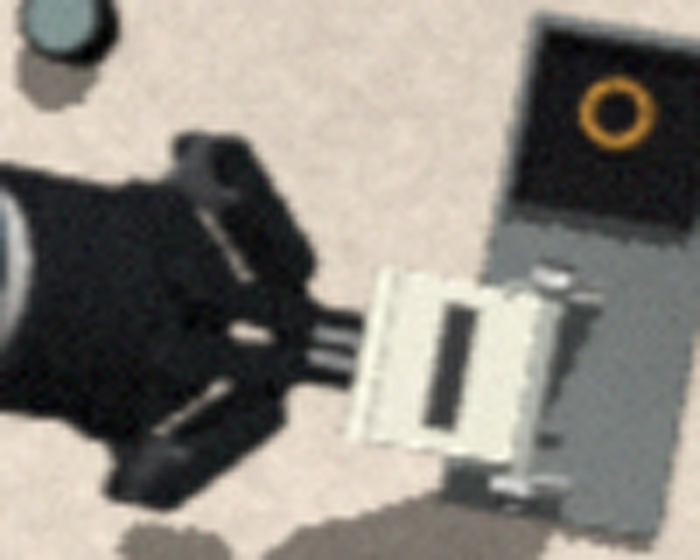

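Call:
{"method": "apply_moves", "body": {"plan": [{"translation": [-0.0046,0,-0.0022],"angular": [0,0,0],"hand": 0},{"translation": [-0.0046,0,-0.0022],"angular": [0,0,0],"hand": 0},{"translation": [-0.0049,0,-0.0015],"angular": [0,0,0],"hand": 0},{"translation": [-0.0049,0,-0.0015],"angular": [0,0,0],"hand": 0},{"translation": [-0.005,0,-0.0007],"angular": [0,0,0],"hand": 0},{"translation": [-0.005,0,-0.0007],"angular": [0,0,0],"hand": 0}]}}

```text
time_s: 7.02
eef_pos: [0.4926, 0.2631, 0.0931]
eef_rot: [0.165, 0.745, 0.615, -0.199]
wrist_force: [-0.0, 0.4, -0.5]
opening: 0.003
```

```bash
python3 h.py ring 54 60 30;python3 pic.py 9
```

```text
t 7.025 q [ 0.51  0.57  1.43 -0.39  1.5   0.8 ] loc mm [-0.1 25.7 93.1] F [-0.04  0.41 -0.53] open 0.0
trans(tool now) mm [41.   0.1 14.6] rotvec [ 0.0008 -0.0012  0.0001] trans in target frame [41.   0.1 14.5]
```

View pics/top9.png

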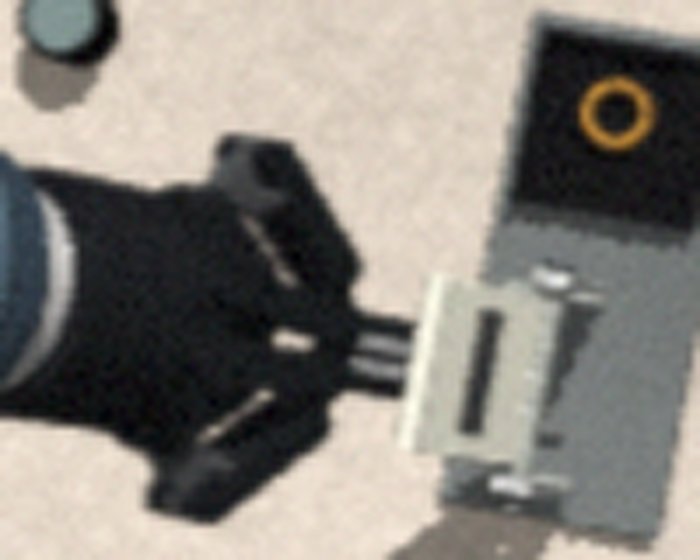

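Call:
{"method": "apply_moves", "body": {"plan": [{"translation": [-0.006,0,0.001],"angular": [0,0,0],"hand": 0},{"translation": [-0.006,0,0.0015],"angular": [0,0,0],"hand": 0},{"translation": [-0.006,0,0.0017],"angular": [0,0,0],"hand": 0},{"translation": [-0.006,0,0.0017],"angular": [0,0,0],"hand": 0},{"translation": [-0.006,0,0.0017],"angular": [0,0,0],"hand": 0}]}}

```text
time_s: 7.7
eef_pos: [0.4869, 0.2337, 0.1014]
eef_rot: [0.165, 0.745, 0.615, -0.199]
wrist_force: [-0.4, 0.7, 0.0]
opening: -0.001
```

```bash
python3 h.py ring 54 60 30;python3 pic.py 10
```

```text
t 7.7 q [ 0.48  0.52  1.5  -0.4   1.48  0.78] loc mm [-1.000e-01 -4.200e+00  1.014e+02] F [-0.39  0.73  0.01] open -0.0
trans(tool now) mm [71.1  0.1  6.8] rotvec [ 0.0007 -0.0012 -0.    ] trans in target frame [71.1  0.1  6.7]
```

View pics/top10.png

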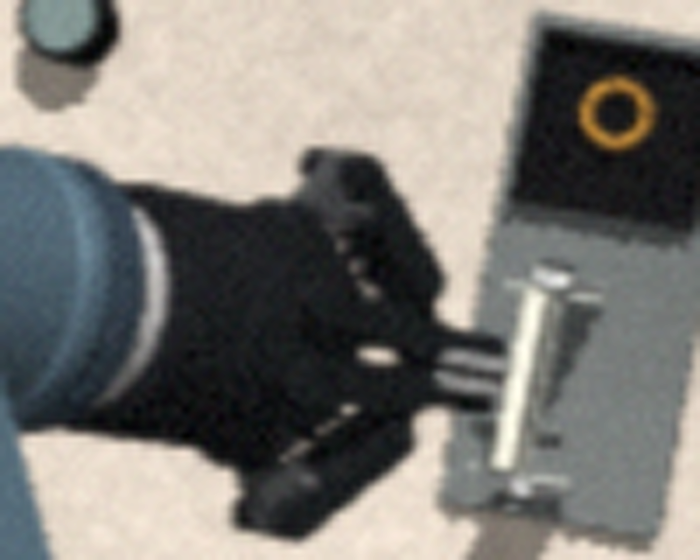

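Call:
{"method": "apply_moves", "body": {"plan": [{"translation": [-0.006,0,0.0017],"angular": [0,0,0],"hand": 0},{"translation": [-0.006,0,0.0017],"angular": [0,0,0],"hand": 0},{"translation": [-0.006,0,0.0025],"angular": [0,0,0],"hand": 0},{"translation": [-0.006,0,0.0025],"angular": [0,0,0],"hand": 0}]}}

```text
time_s: 8.25
eef_pos: [0.4821, 0.2091, 0.106]
eef_rot: [0.165, 0.745, 0.615, -0.199]
wrist_force: [0.2, 0.0, 0.2]
opening: 0.004
```

```bash
python3 h.py ring 54 60 30;python3 pic.py 11
```

```text
t 8.25 q [ 0.44  0.48  1.55 -0.42  1.46  0.76] loc mm [-1.00e-01 -2.92e+01  1.06e+02] F [0.18 0.02 0.19] open 0.0
trans(tool now) mm [95.1  0.1 -1.6] rotvec [ 0.0008 -0.0012  0.    ] trans in target frame [95.1  0.1 -1.7]
```

View pics/top11.png

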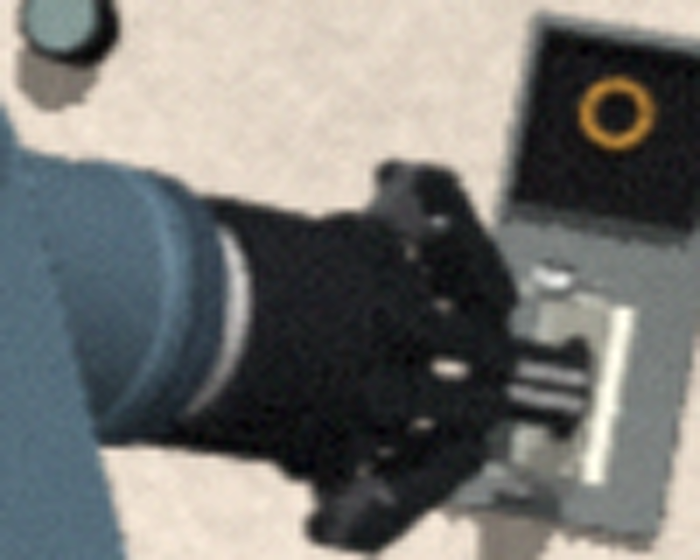

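Call:
{"method": "apply_moves", "body": {"plan": [{"translation": [0,0,-0.02],"angular": [0,0,0],"hand": 0},{"translation": [0,0,-0.03],"angular": [0,0,0],"hand": 0},{"translation": [0,0,-0.03],"angular": [0,0,0],"hand": 0},{"translation": [0,0,-0.03],"angular": [0,0,0],"hand": 0},{"translation": [0,0,-0.02],"angular": [0,0,0],"hand": 0},{"translation": [0,0,0],"angular": [0,0,0],"hand": 0}]}}

```text
time_s: 9.05
eef_pos: [0.4953, 0.2741, 0.22]
eef_rot: [0.165, 0.746, 0.615, -0.197]
wrist_force: [-0.0, 0.1, 0.1]
opening: 0.001
```

```bash
python3 h.py coin 104 120 27;python3 pic.py 12 160 150
```

```text
t 9.05 q [ 0.52  0.45  1.33 -0.39  1.7   0.73] loc mm [ 28.9 257.9 220. ] F [-0.04  0.11  0.12] open 0.0
trans(tool now) mm [-85.1  19.  164.1] rotvec [-0.1441  0.0491 -0.2734] trans in target frame [-91.7 -28.9 159. ]
```

View pics/top12.png

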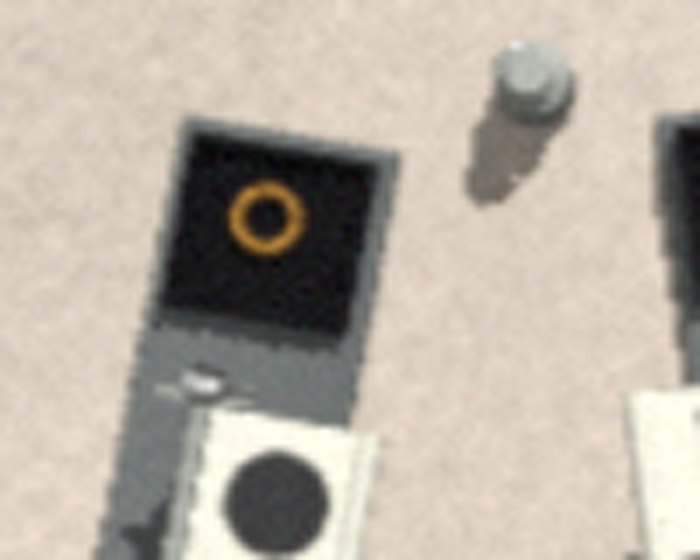

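```bash
python3 h.py coin 128 131 30
```

```text
t 9.1 q [ 0.52  0.45  1.34 -0.39  1.7   0.73] loc mm [ 28.1 257.3 218.7] F [ 0.03 -1.11 -0.78] open 0.0
trans(tool now) mm [-70.5  12.5 141.7] rotvec [-0.1533 -0.0016 -0.2688] trans in target frame [-68.1 -28.1 140.6]
```

Call:
{"method": "apply_moves", "body": {"plan": [{"translation": [0,0,0],"angular": [-0.0767,-0.0008,-0.1344],"hand": 0},{"translation": [0,0,0],"angular": [-0.0767,-0.0008,-0.1344],"hand": 0},{"translation": [-0.0085,-0.0035,0.0176],"angular": [0,0,0],"hand": 0},{"translation": [-0.0085,-0.0035,0.0176],"angular": [0,0,0],"hand": 0},{"translation": [-0.0085,-0.0035,0.0176],"angular": [0,0,0],"hand": 0},{"translation": [-0.0085,-0.0035,0.0176],"angular": [0,0,0],"hand": 0},{"translation": [-0.0085,-0.0035,0.0176],"angular": [0,0,0],"hand": 0},{"translation": [-0.0085,-0.0035,0.0176],"angular": [0,0,0],"hand": 0},{"translation": [-0.0085,-0.0035,0.0176],"angular": [0,0,0],"hand": 0},{"translation": [-0.0085,-0.0035,0.0176],"angular": [0,0,0],"hand": 0}]}}

```text
time_s: 10.35
eef_pos: [0.4816, 0.1404, 0.1299]
eef_rot: [0.193, 0.641, 0.722, -0.172]
wrist_force: [0.6, 0.7, 0.4]
opening: -0.0
```

```bash
python3 h.py coin 67 27 30;python3 pic.py 13 190 165; python3 - <<'E'
from bench import ctrl
import cv2
c=ctrl.camera("side")["img"][:,:,::-1][130:330,130:380]
cv2.imwrite("pics/side13.png",cv2.convertScaleAbs(cv2.resize(c,None,fx=3,fy=3),alpha=1.4))
E
```

```text
t 10.35 q [ 0.38  0.29  1.76 -0.53  1.29  0.46] loc mm [ -0.6 126.8 129.9] F [0.61 0.74 0.36] open -0.0
trans(tool now) mm [ -0.3   0.7 119. ] rotvec [-0.0011  0.0004  0.0003] trans in target frame [ -0.3   0.6 119. ]
```

View pics/top13.png

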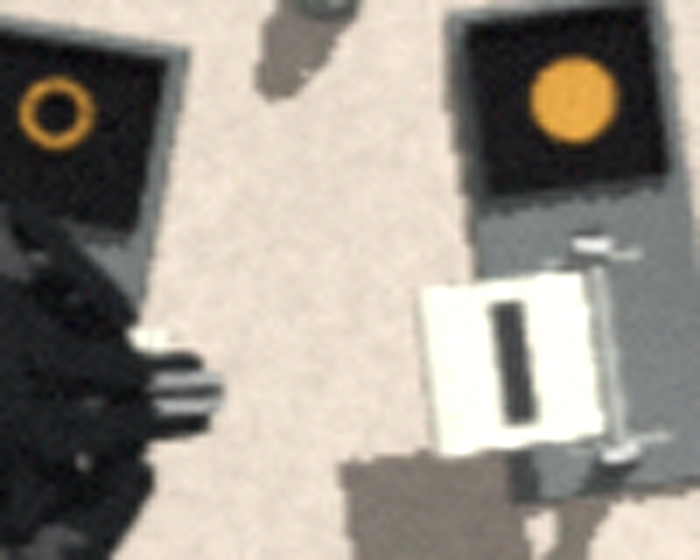

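View pics/side13.png

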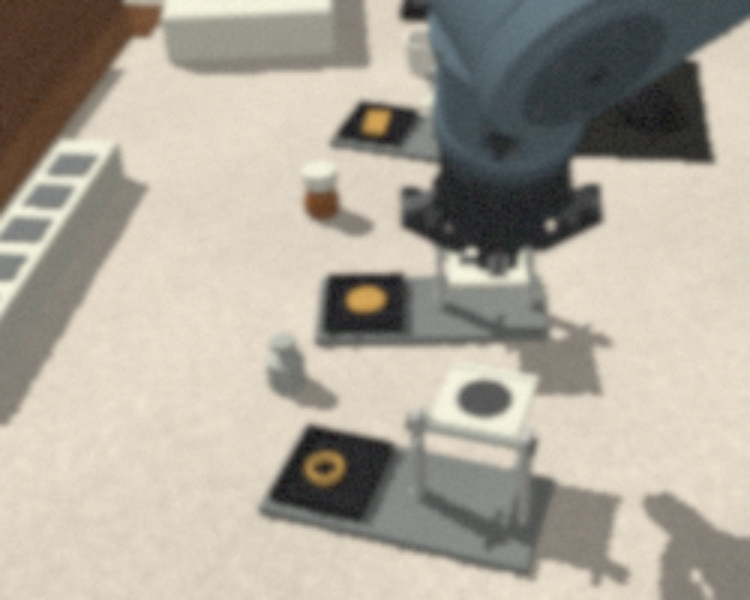

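Call:
{"method": "apply_moves", "body": {"plan": [{"translation": [0,0,0.015],"angular": [0,0,0],"hand": 0},{"translation": [0,0,0.015],"angular": [0,0,0],"hand": 0},{"translation": [0,0,0.015],"angular": [0,0,0],"hand": 0},{"translation": [0,0,0.015],"angular": [0,0,0],"hand": 0},{"translation": [0,0,0.012],"angular": [0,0,0],"hand": 0},{"translation": [0,0,0.012],"angular": [0,0,0],"hand": 0},{"translation": [0,0,0.012],"angular": [0,0,0],"hand": 0},{"translation": [0,0,0.012],"angular": [0,0,0],"hand": 0},{"translation": [0,0,0.011],"angular": [0,0,0],"hand": 0},{"translation": [0,0,0],"angular": [0,0,0],"hand": 0}]}}

```text
time_s: 11.7
eef_pos: [0.4881, 0.0818, 0.0269]
eef_rot: [0.193, 0.642, 0.722, -0.173]
wrist_force: [-0.9, -0.7, -0.0]
opening: 0.002
```

```bash
python3 h.py coin 54 22 30;python3 pic.py 14 190 165; python3 - <<'E'
from bench import ctrl
import cv2
c=ctrl.camera("side")["img"][:,:,::-1][130:330,130:380]
cv2.imwrite("pics/side14.png",cv2.convertScaleAbs(cv2.resize(c,None,fx=3,fy=3),alpha=1.4))
E
```

```text
t 11.7 q [ 0.27  0.41  1.85 -0.6   1.06  0.5 ] loc mm [-1.  67.8 26.9] F [-0.94 -0.7  -0.03] open 0.0
trans(tool now) mm [-9.5  1.  11.1] rotvec [-0.0026  0.0006  0.0005] trans in target frame [-9.5  1.  11.1]
```

View pics/top14.png

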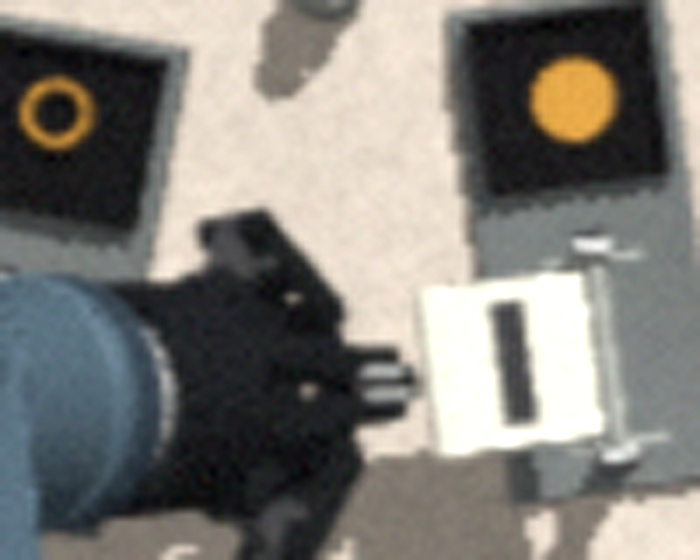

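View pics/side14.png

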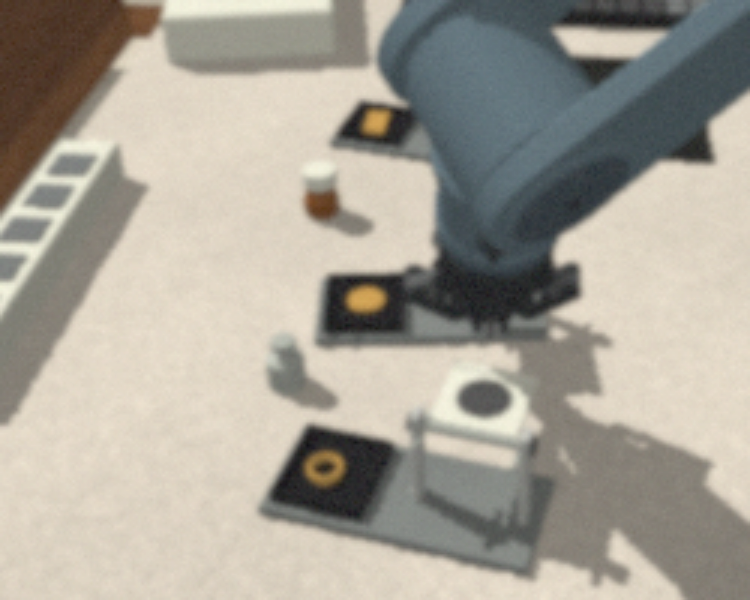

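Call:
{"method": "apply_moves", "body": {"plan": [{"translation": [0,0.001,0.009],"angular": [0,0,0],"hand": 0},{"translation": [-0.003,0,0.008],"angular": [0,0,0],"hand": 0},{"translation": [-0.003,0,0],"angular": [0,0,0],"hand": 0},{"translation": [-0.003,0,0],"angular": [0,0,0],"hand": 0},{"translation": [0,0,0],"angular": [0,0,0],"hand": 0}]}}

```text
time_s: 12.42
eef_pos: [0.492, 0.0663, 0.0179]
eef_rot: [0.194, 0.642, 0.722, -0.172]
wrist_force: [-0.3, -0.4, 0.1]
opening: -0.002
```

```bash
python3 h.py coin 54 43 30;python3 pic.py 15 190 165
```

```text
t 12.425 q [ 0.24  0.42  1.86 -0.62  1.02  0.49] loc mm [ 1.  51.9 17.9] F [-0.26 -0.44  0.1 ] open -0.0
trans(tool now) mm [-10.7  -1.  -22.8] rotvec [-0.0003  0.0003 -0.0005] trans in target frame [-10.7  -1.  -22.8]
```

View pics/top15.png

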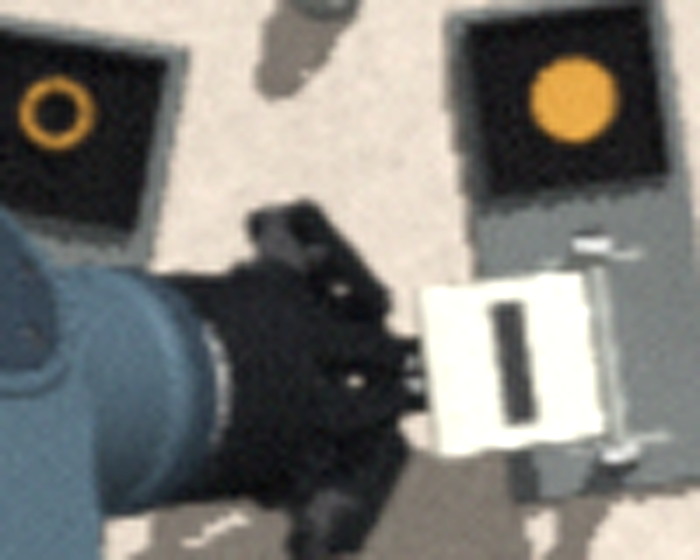

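Call:
{"method": "apply_moves", "body": {"plan": [{"translation": [-0.003,0,-0.0058],"angular": [0,0,0],"hand": 0},{"translation": [-0.003,0,-0.0058],"angular": [0,0,0],"hand": 0},{"translation": [-0.003,0,-0.0058],"angular": [0,0,0],"hand": 0},{"translation": [-0.003,0,-0.0058],"angular": [0,0,0],"hand": 0},{"translation": [-0.003,0,-0.004],"angular": [0,0,0],"hand": 0},{"translation": [-0.003,0,-0.004],"angular": [0,0,0],"hand": 0}]}}

```text
time_s: 13.22
eef_pos: [0.4917, 0.0664, 0.0539]
eef_rot: [0.193, 0.641, 0.722, -0.172]
wrist_force: [-0.2, -0.1, 0.1]
opening: -0.001
```

```bash
python3 h.py coin 54 43 30;python3 pic.py 16 190 165
```

```text
t 13.225 q [ 0.24  0.36  1.86 -0.6   1.08  0.45] loc mm [ 0.8 52.  53.9] F [-0.16 -0.11  0.09] open -0.0
trans(tool now) mm [ 7.2 -0.8  8.5] rotvec [-0.0007  0.0003  0.0001] trans in target frame [ 7.2 -0.8  8.5]
```

View pics/top16.png

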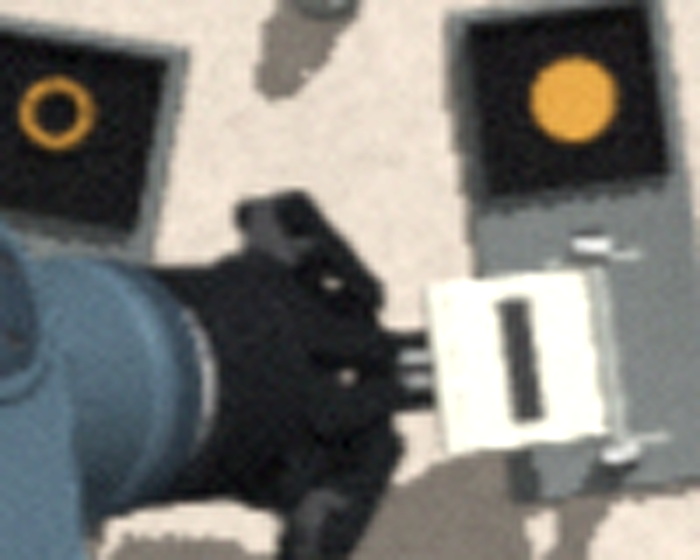

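Call:
{"method": "apply_moves", "body": {"plan": [{"translation": [-0.0037,0,-0.0035],"angular": [0,0,0],"hand": 0},{"translation": [-0.0037,0,-0.0035],"angular": [0,0,0],"hand": 0},{"translation": [-0.0037,0,-0.0035],"angular": [0,0,0],"hand": 0},{"translation": [-0.0042,0,-0.0029],"angular": [0,0,0],"hand": 0},{"translation": [-0.0042,0,-0.0029],"angular": [0,0,0],"hand": 0},{"translation": [-0.0046,0,-0.0022],"angular": [0,0,0],"hand": 0},{"translation": [-0.0046,0,-0.0022],"angular": [0,0,0],"hand": 0}]}}

```text
time_s: 14.15
eef_pos: [0.4935, 0.0518, 0.0861]
eef_rot: [0.193, 0.641, 0.722, -0.172]
wrist_force: [0.6, -0.1, -0.8]
opening: -0.0
```

```bash
python3 h.py coin 54 43 30;python3 pic.py 17 190 165
```

```text
t 14.15 q [ 0.21  0.29  1.86 -0.59  1.12  0.39] loc mm [ 0.8 37.4 86.1] F [ 0.62 -0.13 -0.8 ] open -0.0
trans(tool now) mm [36.  -0.8 29. ] rotvec [-0.0007  0.0003  0.0001] trans in target frame [36.  -0.8 29. ]
```

View pics/top17.png

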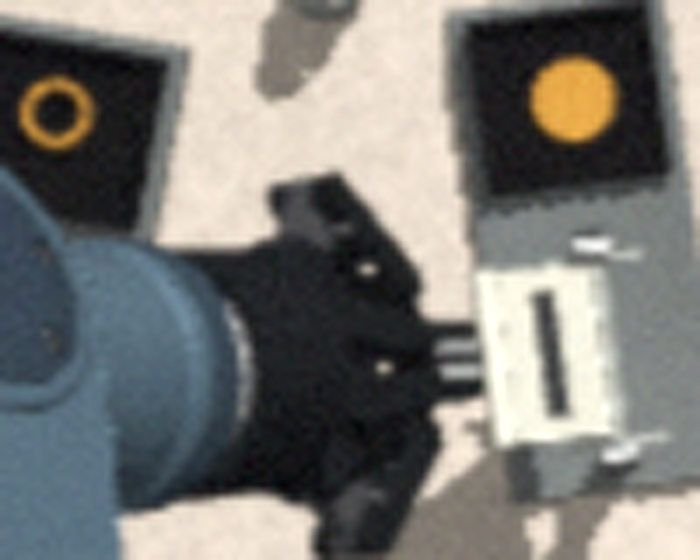

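Call:
{"method": "apply_moves", "body": {"plan": [{"translation": [-0.0049,0,-0.001],"angular": [0,0,0],"hand": 0},{"translation": [-0.005,0,-0.0005],"angular": [0,0,0],"hand": 0},{"translation": [-0.005,0,0.0005],"angular": [0,0,0],"hand": 0},{"translation": [-0.006,0,0.001],"angular": [0,0,0],"hand": 0},{"translation": [-0.006,0,0.0015],"angular": [0,0,0],"hand": 0},{"translation": [-0.006,0,0.0017],"angular": [0,0,0],"hand": 0},{"translation": [-0.006,0,0.0017],"angular": [0,0,0],"hand": 0}]}}

```text
time_s: 15.08
eef_pos: [0.4977, 0.0156, 0.1011]
eef_rot: [0.193, 0.642, 0.722, -0.172]
wrist_force: [-0.2, 1.1, -0.2]
opening: -0.0
```

```bash
python3 h.py coin 54 43 30;python3 pic.py 18 190 165
```

```text
t 15.075 q [ 0.14  0.24  1.88 -0.59  1.11  0.31] loc mm [  0.7   1.  101.1] F [-0.21  1.1  -0.21] open -0.0
trans(tool now) mm [75.  -0.7 23.8] rotvec [-0.0009  0.0003  0.0001] trans in target frame [75.  -0.7 23.8]
```

View pics/top18.png

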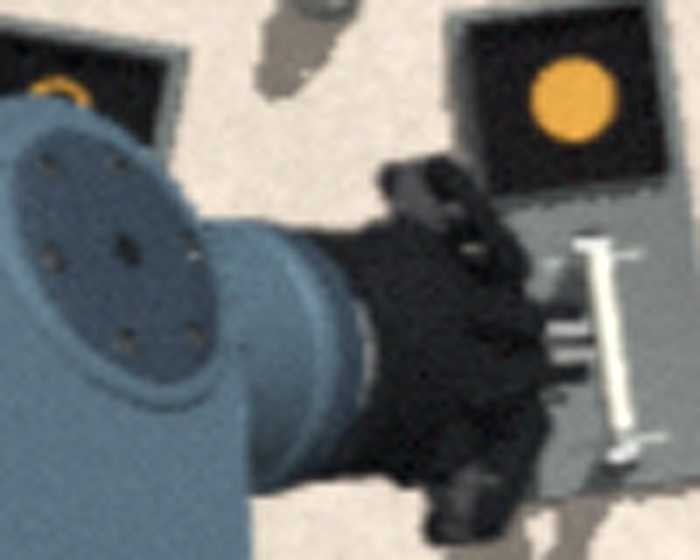

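Call:
{"method": "apply_moves", "body": {"plan": [{"translation": [-0.006,0,0.0017],"angular": [0,0,0],"hand": 0},{"translation": [-0.006,0,0.0017],"angular": [0,0,0],"hand": 0},{"translation": [-0.006,0,0.0025],"angular": [0,0,0],"hand": 0},{"translation": [-0.006,0,0.0025],"angular": [0,0,0],"hand": 0},{"translation": [-0.006,0,0.0025],"angular": [0,0,0],"hand": 0}]}}

```text
time_s: 15.75
eef_pos: [0.5014, -0.0156, 0.1066]
eef_rot: [0.193, 0.641, 0.722, -0.172]
wrist_force: [-1.1, -0.7, 0.3]
opening: -0.002
```

```bash
python3 h.py coin 54 43 30;python3 pic.py 19 190 165
```

```text
t 15.75 q [ 0.07  0.22  1.9  -0.6   1.08  0.26] loc mm [  0.8 -30.5 106.6] F [-1.06 -0.7   0.3 ] open -0.0
trans(tool now) mm [105.   -0.7  12.8] rotvec [-0.0009  0.0003  0.0001] trans in target frame [105.   -0.8  12.9]
```

View pics/top19.png

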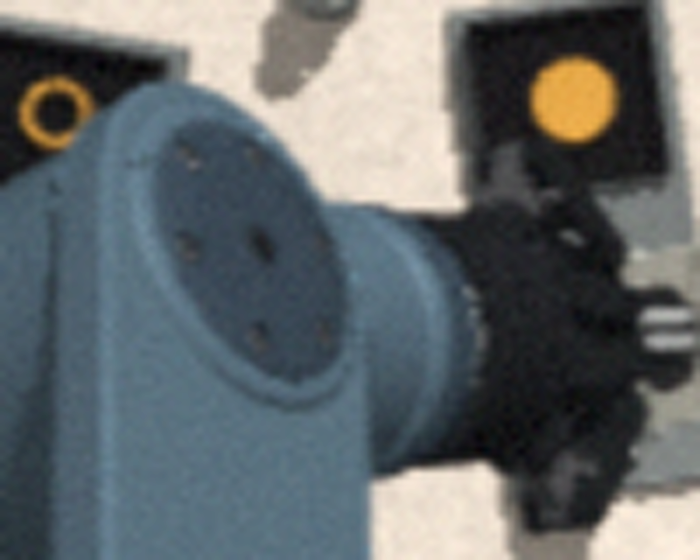

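Call:
{"method": "apply_moves", "body": {"plan": [{"translation": [0,0,-0.02],"angular": [0,0,0],"hand": 0},{"translation": [0,0,-0.03],"angular": [0,0,0],"hand": 0},{"translation": [0,0,-0.03],"angular": [0,0,0],"hand": 0},{"translation": [0,0,-0.03],"angular": [0,0,0],"hand": 0},{"translation": [0,0,-0.03],"angular": [0,0,0],"hand": 0},{"translation": [0.02,-0.03,-0.03],"angular": [0,0,0],"hand": 0},{"translation": [0.02,-0.03,-0.02],"angular": [0,0,0],"hand": 0},{"translation": [0.02,-0.03,-0.01],"angular": [0,0,0],"hand": 0},{"translation": [0.02,-0.03,0],"angular": [0,0,0],"hand": 0},{"translation": [0,0,0],"angular": [0,0,0],"hand": 0}]}}

```text
time_s: 17.05
eef_pos: [0.3607, 0.1395, 0.2392]
eef_rot: [0.193, 0.64, 0.723, -0.173]
wrist_force: [0.5, 0.5, -0.4]
opening: 0.001
```

Call:
{"method": "apply_moves", "body": {"plan": [{"translation": [0,0,0],"angular": [0,0,0],"hand": 0},{"translation": [0,0,0],"angular": [0,0,0],"hand": 0},{"translation": [0,0,0],"angular": [0,0,0],"hand": 0},{"translation": [0,0,0],"angular": [0,0,0],"hand": 0}]}}

```text
time_s: 17.55
eef_pos: [0.3627, 0.1387, 0.2399]
eef_rot: [0.193, 0.642, 0.722, -0.172]
wrist_force: [0.5, 0.2, 0.1]
opening: 0.0
```

```bash
python3 - <<'E'
from bench import ctrl
import cv2
for n in("top","side"):
    c=ctrl.camera(n)["img"][:,:,::-1]
    cv2.imwrite(f"pics/{n}20.png",cv2.convertScaleAbs(c,alpha=1.4))
o=ctrl.get_obs(); print(o["time_s"],o["wrist_force"],o["dq"].round(3))
E
```

```text
17.65 [0.43569662 0.1734871  0.33775514] [ 0.002 -0.002 -0.001  0.    -0.001  0.001]
```

View pics/top20.png

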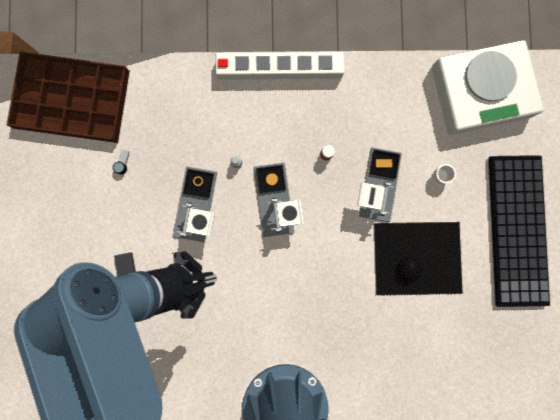

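View pics/side20.png

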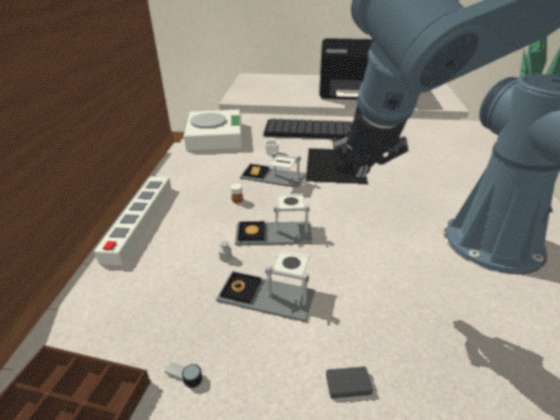

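```bash
python3 - <<'E'
from bench import ctrl
print(ctrl.hand_in())
E
```

```text
the job is handed in; nothing more can be done
None
```

I turned both paddles over with the shut fingertips, the ring's first and then the coin's. For each, I slid the fingertips under the free edge, lifted it along its arc past upright, and backed off so it sank over by itself. I handed the job in at about 17.7 s; the hand-in gives no verdict.

**Last check:** the top and side pictures show the ring and coin paddles lying down on the right with the disc mark up. I judged them fully level by eye and by how wide they look in the top picture. The bar's paddle still has its stripe up. The ring, coin and bar are in their dishes, and the loose items look unmoved. The arm was at rest and clear of everything.

**Forces:** the highest wrist force I read between moves was about 3.6 N, during the first contact with the ring's paddle.

**One disagreement:** the fingertips appeared roughly 20 mm farther back along the tool than the reported TCP. I couldn't explain this, so I went deeper under the paddles and checked each step in the pictures.

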